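# Put the guest-house room keys back in their trays

### The job

The guests have left their room keys all over the entrance shelf: pick out the four keys with coloured covers and put each one in the middle of the ceramic tray of its own colour, lying flat and lengthwise in the tray (blade to either end). Lay the keys down rather than dropping them, leave the trays standing where they are, and do not move the two bare steel keys.

Things in the scene. Friction and masses are not known exactly. Their poses are not given: they have to be found in the camera images.
- key_black: Room key in a black hard silicone cover, lying flat, 64 mm long, 28 g. Origin: middle of that length, underside; x along it to the blade's tip, z up. Cover: 10 mm thick, x = -32 to 0 mm, outer end round; straight sides to pinch are 28 mm apart at x = -18 to 0, where it balances. Then a narrow neck and the steel blade to x = 32: 8 wide, 4 mm clear of the surface.
- key_orange: Room key in an orange hard silicone cover, lying flat, 64 mm long, 28 g. Origin: middle of that length, underside; x along it to the blade's tip, z up. Cover: 10 mm thick, x = -32 to 0 mm, outer end round; straight sides to pinch are 28 mm apart at x = -18 to 0, where it balances. Then a narrow neck and the steel blade to x = 32: 8 wide, 4 mm clear of the surface.
- key_blue: Room key in a blue hard silicone cover, lying flat, 64 mm long, 28 g. Origin: middle of that length, underside; x along it to the blade's tip, z up. Cover: 10 mm thick, x = -32 to 0 mm, outer end round; straight sides to pinch are 28 mm apart at x = -18 to 0, where it balances. Then a narrow neck and the steel blade to x = 32: 8 wide, 4 mm clear of the surface.
- key_green: Room key in a green hard silicone cover, lying flat, 64 mm long, 28 g. Origin: middle of that length, underside; x along it to the blade's tip, z up. Cover: 10 mm thick, x = -32 to 0 mm, outer end round; straight sides to pinch are 28 mm apart at x = -18 to 0, where it balances. Then a narrow neck and the steel blade to x = 32: 8 wide, 4 mm clear of the surface.
- tray_black: Black glazed ceramic key tray: shallow open rectangular dish, loose on the shelf, 0.32 kg. Outside 130 mm (along its x) by 100 mm (its y); rim 14 mm high, walls 4 mm, inside 122 x 92 mm; flat floor 5 mm above the underside. Origin: centre of the underside; z up. Its length stands within 0.3 rad of world x.
- tray_orange: Orange glazed ceramic key tray: shallow open rectangular dish, loose on the shelf, 0.32 kg. Outside 130 mm (along its x) by 100 mm (its y); rim 14 mm high, walls 4 mm, inside 122 x 92 mm; flat floor 5 mm above the underside. Origin: centre of the underside; z up. Its length stands within 0.3 rad of world x.
- tray_blue: Blue glazed ceramic key tray: shallow open rectangular dish, loose on the shelf, 0.32 kg. Outside 130 mm (along its x) by 100 mm (its y); rim 14 mm high, walls 4 mm, inside 122 x 92 mm; flat floor 5 mm above the underside. Origin: centre of the underside; z up. Its length stands within 0.3 rad of world x.
- tray_green: Green glazed ceramic key tray: shallow open rectangular dish, loose on the shelf, 0.32 kg. Outside 130 mm (along its x) by 100 mm (its y); rim 14 mm high, walls 4 mm, inside 122 x 92 mm; flat floor 5 mm above the underside. Origin: centre of the underside; z up. Its length stands within 0.3 rad of world x.
- bare_key_1: Bare steel key, no cover, lying flat: 58 mm long, round bow 23 mm across, 2.6 mm thick; a bystander. Origin: middle of its length, underside; x to the blade's tip. The ten listed things lie mixed, every key 35 mm or more from all else; unlisted things lie farther out: past x = 0.72 m (up to 40 mm high), past 0.56 m to the sides (taller) or behind the robot.
- bare_key_2: Bare steel key, no cover, lying flat: 58 mm long, round bow 23 mm across, 2.6 mm thick; a bystander. Origin: middle of its length, underside; x to the blade's tip. The ten listed things lie mixed, every key 35 mm or more from all else; unlisted things lie farther out: past x = 0.72 m (up to 40 mm high), past 0.56 m to the sides (taller) or behind the robot.
Things that resemble listed ones, but are neither listed nor needed, are in the scene too. What is shaped like the key_black but pink or yellow is not meant.

How it is judged:
At the end, for the whole second after the job is handed in: Each covered key rests, released, in the tray of its colour: middle within 15 mm of the tray's centre, on its floor (+4/-3 mm), tilt under 0.15 rad, lengthwise within 0.35 rad either way round. Trays within 25 mm, bare keys within 15 mm of their start (horizontal distance between key_black and tray_black below 0.015 m and z of key_black in the frame of tray_black between 0.002 and 0.009 m and angle between each of key_black, key_orange, key_blue, key_green's own z axis and vertical below 0.15 rad and angle between the x axis of key_black and the x axis of tray_black, either way round below 0.35 rad and linear speed of each of key_black, key_orange, key_blue, key_green below 0.02 m/s and angular speed of each of key_black, key_orange, key_blue, key_green below 0.3 rad/s and horizontal distance between key_orange and tray_orange below 0.015 m and z of key_orange in the frame of tray_orange between 0.002 and 0.009 m and angle between the x axis of key_orange and the x axis of tray_orange, either way round below 0.35 rad and horizontal distance between key_blue and tray_blue below 0.015 m and z of key_blue in the frame of tray_blue between 0.002 and 0.009 m and angle between the x axis of key_blue and the x axis of tray_blue, either way round below 0.35 rad and horizontal distance between key_green and tray_green below 0.015 m and z of key_green in the frame of tray_green between 0.002 and 0.009 m and angle between the x axis of key_green and the x axis of tray_green, either way round below 0.35 rad and distance of each of tray_black, tray_orange, tray_blue, tray_green from where it was at the start of the episode below 0.025 m and distance of each of bare_key_1, bare_key_2 from where it was at the start of the episode below 0.015 m); the robot touches nothing.
It fails at once if a room key is dropped: it moves faster than 0.6 m/s (a fall of about 2 cm) with no finger on it ((linear speed of key_black above 0.6 m/s and contact force between key_black and the fingers below 0.01 N) or (linear speed of key_orange above 0.6 m/s and contact force between key_orange and the fingers below 0.01 N) or (linear speed of key_blue above 0.6 m/s and contact force between key_blue and the fingers below 0.01 N) or (linear speed of key_green above 0.6 m/s and contact force between key_green and the fingers below 0.01 N)).
It fails at once if a tray is shifted by more than 25 mm or lifted (distance of any of tray_black, tray_orange, tray_blue, tray_green from where it was at the start of the episode above 0.025 m).
It fails at once if a bare steel key is moved by more than 15 mm (distance of any of bare_key_1, bare_key_2 from where it was at the start of the episode above 0.015 m).
It also fails if it takes over 120 s, if anything falls off the work surface, if the arm or the gripper's body presses on something with over 40 N, if the wrist force passes 120 N, or if a joint passes its speed limit or range.

### The arm

A 6-joint arm with a two-finger parallel gripper is mounted at the origin on the work surface. World frame = base frame: x ahead of the robot, y to its left, z up, the work surface at z = 0. Lengths are in m, angles in rad, forces in N, time in s.
With the tool pointing down it reaches from about 0.375 to 0.9 m from the base axis. Payload 3.1 kg.
Tool frame: the origin (TCP) lies at the very end of the fingers, on their centre line; the grasp point (between the pads) lies 19 mm behind it (grip_depth is the distance from the TCP to the grasp point, in m); z points along the fingers, y is the line along which they close (so a half turn about z gives the same grasp; the last joint's range is limited). The gripper opens to 85 mm and grips with 20 to 120 N. Pads are 22 mm wide; open, the fingers measure 114 mm over their backs; the gripper's body (76 mm by 85 mm) begins 54 mm behind the grasp point. The pads swing forward as they close: fully open they stand 13 mm farther back than shut.
Start: joints at [-1.347, 0.527, 1.433, -0, 1.181, -0.178], TCP at [0.245, -0.575, 0.231] pointing down, gripper open.
Joint ranges: [-3.08, 3.08], [-0.75, 2.2], [0.22, 2.44], [-1.43, 4.57], [0, 2.65], [-2.85, 2.85]. Speed limits (rad/s): [2.79, 2.79, 3.14, 3.14, 3.14, 3.14].

### API

Orientations are given as a unit quaternion [x, y, z, w].
In Python, from station import * gives the robot as it stands.
- The arm moves only by the tool apply_moves, never from a script. Its argument "plan" is a list of rows, each a list of 7 numbers: the shift along the tool's x, y, z in m, then the turn, a rotation vector about the tool's x, y, z in rad, then the gripper command: -1 is fully open, 1 is shut, values between are in proportion. In form: [[dx, dy, dz, wx, wy, wz, jaw], ...]. A call has 1 to 8 rows; each row shifts and turns the commanded pose from where the row before left it, along the tool's axes as they then stand; what a row does not reach is not made up. A row lasts 1/8 s, in which the tool goes at most 62.5 mm and 10.7 degrees, less where a joint would pass 70% of its speed; a pose out of reach is approached as far as the arm can. A call is refused whole if a number of a shift passes 0.0625 or a number of a turn 0.188, either way. A call with a gripper value outside its range is refused whole. The fingers move at their own pace and stop on an object; "force" is the grip in N (left out, the last holds). Time passes only in rows, so rows that do not move let the fingers close. It gives the time, the measured TCP pose, the force, the opening and the grip force at its end, in the units of the state.
- sense(): the state, without advancing time (a new reading comes with each control period).
- snapshot(name): name is "scene" or "side" or "wrist"; returns the picture (400x640x3 uint8, red, green, blue); there is no depth.
- calibration(name): a dict with "camera_matrix" (3x3 intrinsics, pixels), "R" (3x3) and "t" (3): a world point X has camera coordinates R X + t; the wrist camera has in their place "mount" (4x4, takes a point from camera to tool coordinates, whose origin is the TCP and whose axes are the flange's). Camera axes: x right, y down, z forward; pixel columns grow to the right and rows downward; lengths in m; the calibration is good to about 2 mm. The wrist camera is an equidistant fisheye: a pixel r from the principal point sees the ray r / f radians off the axis. A picture is of the moment at which its call begins: read the wrist's pose just before it. calibration takes no time and is no camera call.
- sign_off(): hands the job in; it is judged then, once.
The state is a dict: "t": time; "q": joint angles; "qd": joint speeds; "tau": joint torques, N m; "tcp_pos": TCP position; "tool_rot": TCP orientation; "force": force on the tool from outside, world axes, zero at the start; "ft_torque": the same for the moment, N m; "finger_gap": opening from 0.0 (shut) to 1.0 (fully open); "gripper_force": force on a finger pad.
Only numpy, scipy, OpenCV 4.12 (cv2) and the standard library are available. Lean on these libraries where they do the work, as an engineer would, in place of code of your own. Each camera call takes 0.05 s, during which the arm holds its last target. There are 200 camera calls.

## Working session

There is one attempt and no reset: what is moved stays moved. The work goes in short steps, Python scripts to look and compute and a tool call to move; the robot and the scene stay as the last step left them, time stands still between calls to the robot, and variables do not carry over. Pictures are saved under pics/ and viewed, at most 14 in all, crops included, and the job is handed in when it is done.

Besides the shell and the picture viewer there is one more tool, called after "Call:" as name(argument=value, ...), one argument or row to a line, values as JSON. apply_moves: Moves the arm, as the interface text tells. Its arguments: {"type":"object","properties":{"plan":{"type":"array"},"force":{"type":"number"}},"required":["plan"]}

```bash
mkdir -p pics
python3 - <<'E'
from station import *
import cv2
for n in("scene","side"):
    cv2.imwrite(f"pics/{n}0.png",snapshot(n)[:,:,::-1]); c=calibration(n); print(n,c)
print(calibration("wrist")); s=sense(); print(s)
E
```

```text
scene {'camera_matrix': array([[399.3018551 ,   0.        , 318.35286823],
       [  0.        , 399.3018551 , 198.24502787],
       [  0.        ,   0.        ,   1.        ]]), 'R': array([[ 0.5547689 ,  0.83200284, -0.0016539 ],
       [ 0.64518988, -0.4314578 , -0.63053485],
       [-0.52532037,  0.34873404, -0.77615918]]), 't': array([-0.28386571, -0.30351942,  1.30743185])}
side {'camera_matrix': array([[456.30228993,   0.        , 311.3243581 ],
       [  0.        , 456.30228993, 208.151013  ],
       [  0.        ,   0.        ,   1.        ]]), 'R': array([[-0.89693427, -0.44214206,  0.0043952 ],
       [-0.33457498,  0.67215663, -0.66050363],
       [ 0.28908217, -0.59389887, -0.75080998]]), 't': array([0.48118736, 0.20001758, 1.11276277])}
{'camera_matrix': array([[309.70691629,   0.        , 318.31244269],
       [  0.        , 309.70691629, 198.26692581],
       [  0.        ,   0.        ,   1.        ]]), 'mount': array([[-9.56659001e-04, -9.52176988e-01, -3.05545526e-01,
         7.77542620e-02],
       [ 9.99999386e-01, -1.08160626e-03,  2.39644078e-04,
         1.1
[... 166 characters left out ...]
 1.00000000e+00]])}
{'t': 0.1, 'q': array([-1.34648736e+00,  5.28399629e-01,  1.43375424e+00, -8.12197097e-07,
        1.18139727e+00, -1.78480409e-01]), 'qd': array([ 0.00065893, -0.00109037, -0.00381737, -0.00126309, -0.00216713,
        0.00116249]), 'tau': array([-9.05832603e-04, -4.43302810e+01, -1.78586769e+01, -3.47016467e-04,
        3.92229980e-03,  7.52026153e-06]), 'tcp_pos': array([ 0.24488653, -0.57433943,  0.23042157]), 'tool_rot': array([ 9.79788042e-01,  2.00036082e-01, -2.28121048e-05, -9.78976085e-04]), 'force': array([-0.17694008, -0.78057613,  0.70414465]), 'ft_torque': array([-0.03509338, -0.05063995, -0.02647394]), 'gripper_force': 0.0, 'finger_gap': 0.9986363704484084}
```

View pics/scene0.png

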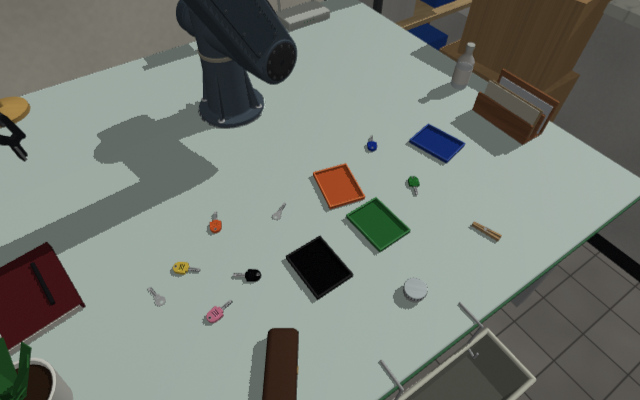

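View pics/side0.png

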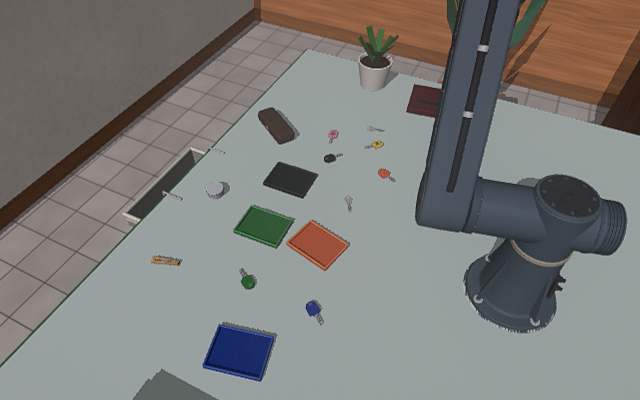

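The scene picture shows these candidates:
- **Covered keys:** black (250,275), orange (215,226), blue (372,145), green (414,183).
- **Lookalikes:** yellow (181,268), pink (217,314), bare steel (279,211) and (156,297), and a dark pen in the red tray (42,283).
- **Trays:** black (320,266), orange (339,186), green (378,224), blue (437,143).

I'll check the choice with one enlarged crop montage from both cameras.

```bash
cat > h.py <<'E'
import numpy as np, cv2
from station import *
from scipy.spatial.transform import Rotation as Rn
def world(n,uv,z):
    c=calibration(n);K,R,t=c["camera_matrix"],c["R"],c["t"]
    d=R.T@np.linalg.inv(K)@np.r_[uv,1.];o=-R.T@t
    return (o+d*(z-o[2])/d[2])[:2]
def proj(n,X):
    c=calibration(n);p=c["camera_matrix"]@(c["R"]@np.asarray(X,float)+c["t"]);return p[:2]/p[2]
E
python3 - <<'E'
from h import *
P={"scene":dict(black=(250,275),orange=(215,226),blue=(372,145),green=(414,183)),"side":dict(black=(332,157),orange=(386,175),blue=(315,310),green=(247,280))}
rows=[]
for n in P:
    im=cv2.imread(f"pics/{n}0.png");r=[]
    for k,(u,v) in P[n].items():
        c=cv2.resize(im[v-20:v+20,u-20:u+20],(200,200),interpolation=cv2.INTER_CUBIC)
        for i in range(0,200,50): cv2.line(c,(i,0),(i,4),(0,0,255));cv2.line(c,(0,i),(4,i),(0,0,255))
        r.append(c)
    rows.append(np.hstack(r))
cv2.imwrite("pics/m.png",np.vstack(rows))
# trays: quad of colour blob
T={"scene":dict(black=(320,266),orange=(339,186),blue=(437,143),green=(378,224)),"side":dict(black=(290,180),orange=(318,245),blue=(240,352),green=(264,226))}
for n in T:
    im=cv2.imread(f"pics/{n}0.png");hsv=cv2.cvtColor(im,cv2.COLOR_BGR2HSV)
    for k,(u,v) in T[n].items():
        H,S,V=[a.astype(int) for a in cv2.split(hsv)]
        m=(V<60) if k=="black" else (S>140)&(abs(H-H[v,u])<12)
        _,l=cv2.connectedComponents(m.astype(np.uint8));b=(l==l[v,u]).astype(np.uint8)
        cs=max(cv2.findContours(b,0,1)[0],key=cv2.contourArea)
        # rectify blob onto plane z=.014 (rim), then fit rectangle
        w=np.array([world(n,p[0],.014) for p in cs])*1000
        (cx,cy),(a,bb),an=cv2.minAreaRect(w.astype(np.float32))
        print(n,k,b.sum(),np.round([cx,cy,a,bb,an],1))
E
```

```text
scene black 2241 [658.4 -97.7 131.4 101.3   1.9]
scene orange 1434 [483.1  82.4 101.2 134.5  76.8]
scene blue 1098 [508.4 419.9 129.2 106.9  13.1]
scene green 1431 [637.8  92.9 120.1  91.    2.3]
side black 1125 [650.2 -88.7 132.  105.6   1.8]
side orange 1530 [475.7  90.9 102.9 130.   76.6]
side blue 2666 [502.2 428.8 129.4 101.4  13.1]Traceback (most recent call last):
  File "<stdin>", line 22, in <module>
  File "h.py", line 5, in world
    c=calibration(n);K,R,t=c["camera_matrix"],c["R"],c["t"]
ValueError: time passes only in moves, steps and waits
```

View pics/m.png

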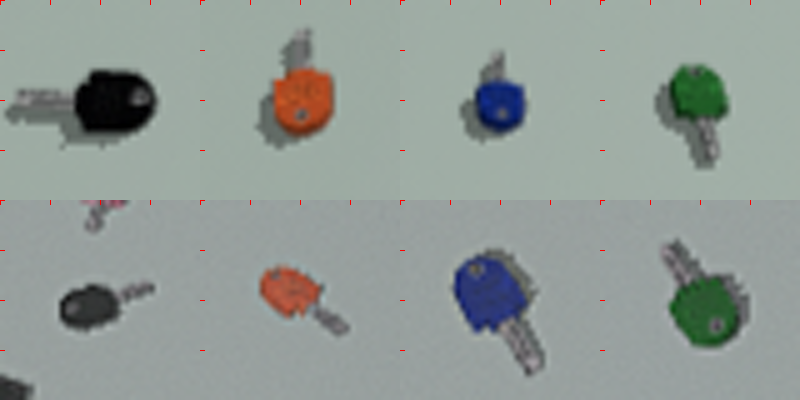

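The crops confirm four coloured covers with steel blades, and none is pink or yellow. I read the cover centres and blade tips off them, and will fit the trays as boxes.

```bash
cat > h.py <<'E'
import numpy as np, cv2
from station import *
from scipy.spatial.transform import Rotation as Rn
C={n:calibration(n) for n in("scene","side")}
def world(n,uv,z):
    c=C[n];K,R,t=c["camera_matrix"],c["R"],c["t"]
    d=R.T@np.linalg.inv(K)@np.r_[uv,1.];o=-R.T@t
    return (o+d*(z-o[2])/d[2])[:2]
def proj(n,X):
    c=C[n];p=(np.asarray(X,float)@c["R"].T+c["t"])@c["camera_matrix"].T;return p[:,:2]/p[:,2:]
E
python3 - <<'E'
from h import *
from scipy.optimize import minimize
P={"scene":dict(black=(250,275,116,101,17,97),orange=(215,226,104,101,103,30),blue=(372,145,100,106,99,54),green=(414,183,99,93,108,165)),
"side":dict(black=(332,157,90,107,153,88),orange=(386,175,90,90,145,130),blue=(315,310,90,92,136,173),green=(247,280,106,112,70,43))}
T={"scene":dict(black=(320,266),orange=(339,186),blue=(437,143),green=(378,224)),"side":dict(black=(290,180),orange=(318,245),blue=(240,352),green=(264,226))}
for k in P["scene"]:
    L=[]
    for n in P:
        u,v,a,b,c,d=P[n][k]; w=lambda x,y,z:world(n,(u-20+x/5-.5,v-20+y/5-.5),z)
        c0,t=w(a,b,.006),w(c,d,.005); e=(t-c0); L.append((c0,t))
        print(k,n,"cover",np.round(c0*1e3,1),"tip",np.round(t*1e3,1),"len",round(1e3*np.hypot(*e),1),"yaw",round(np.arctan2(e[1],e[0]),3))
    c0,t=np.mean(L,0);e=t-c0;ya=np.arctan2(e[1],e[0]);mid=(c0+15.5e-3*e/np.hypot(*e)+t-32e-3*e/np.hypot(*e))/2
    print("  key",k,np.round(mid*1e3,1),"yaw",round(ya,3))
I0=dict(black=(.654,-.093,.033),orange=(.479,.087,-.23),blue=(.505,.424,.229),green=(.634,.097,.04))
S=8
for k in I0:
    M={}
    for n in T:
        im=cv2.imread(f"pics/{n}0.png");u,v=T[n][k];H,Sa,V=[a.astype(int) for a in cv2.split(cv2.cvtColor(im,cv2.COLOR_BGR2HSV))]
        m=(V<85) if k=="black" else (Sa>90)&(abs(H-H[v,u])<14)
        _,l=cv2.connectedComponents(m.astype(np.uint8));b=cv2.morphologyEx((l==l[v,u]).astype(np.uint8),3,np.ones((5,5)))
        M[n]=(cv2.resize(b[v-50:v+48,u-50:u+50]*255,None,fx=S,fy=S,interpolation=1)>127,u-50,v-50)
    def f(p):
        x,y,a=p;s=0
        B=np.array([[i*.065,j*.05,z] for i in(-1,1) for j in(-1,1) for z in(0,.014)])
        W=B.copy();W[:,0]=x+np.cos(a)*B[:,0]-np.sin(a)*B[:,1];W[:,1]=y+np.sin(a)*B[:,0]+np.cos(a)*B[:,1]
        for n,(m,u0,v0) in M.items():
            q=((proj(n,W)-[u0,v0]+.5)*S).astype(np.float32);g=np.zeros(m.shape,np.uint8)
            cv2.fillConvexPoly(g,cv2.convexHull(q).astype(int),1);g=g>0
            s+=1-(g&m).sum()/(g|m).sum()
        return s
    x0=np.array(I0[k]);r=minimize(f,x0,method="Nelder-Mead",options=dict(initial_simplex=[x0]+[x0+d for d in np.diag([.006,.006,.06])],xatol=1e-4))
    print("tray",k,np.round(r.x,4),round(r.fun,3))
E
```

```text
black scene cover [ 590.9 -232.9] tip [ 563.4 -269.5] len 45.8 yaw -2.216
black side cover [ 587.6 -231.1] tip [ 560.  -265.7] len 44.2 yaw -2.243
  key black [ 580.5 -243.3] yaw -2.23
orange scene cover [ 417.6 -246.7] tip [ 375.5 -228.3] len 46.0 yaw 2.73
orange side cover [ 414.9 -244.8] tip [ 374.2 -228.4] len 44.0 yaw 2.759
  key orange [ 403.2 -240.2] yaw 2.744
blue scene cover [408.2 257.5] tip [371.4 286.1] len 46.6 yaw 2.481
blue side cover [405.8 258.9] tip [368.9 286.3] len 46.0 yaw 2.504
  key blue [395.2 267.2] yaw 2.492
green scene cover [581.1 265.2] tip [621.4 235.3] len 50.2 yaw -0.639
green side cover [579.4 265.6] tip [617.2 238.5] len 46.5 yaw -0.621
  key green [593.1 256. ] yaw -0.63
tray black [ 0.6542 -0.0961  0.0284] 0.081
tray orange [ 0.4786  0.0864 -0.2323] 0.076
tray blue [0.5037 0.427  0.2337] 0.105
tray green [0.6362 0.0942 0.0514] 0.159
```

```bash
cat > m.py <<'E'
import sys
from h import *
KEY=dict(black=(.5805,-.2433,-2.23),orange=(.4032,-.2402,2.744),blue=(.3952,.2672,2.492),green=(.5931,.256,-.63))
TRAY=dict(black=(.6542,-.0961,.028),orange=(.4786,.0864,-.232),blue=(.5037,.427,.234),green=(.6362,.0942,.051))
SG=dict(black=-1,orange=-1,blue=1,green=1)  # tool x versus key x
PSI=dict(black=.912,orange=-.398,blue=2.492,green=2.512)
def target(what,k,off=-.009):
    if what=="key": x,y,a=KEY[k];p=PSI[k] if k!="green" else 2.512
    else: x,y,p=TRAY[k];p+=np.pi if k in("blue","green") else 0
    s=-1 if k in("black","orange","green") else 1
    return x+s*off*np.cos(p),y+s*off*np.sin(p),p
def rows(tx,ty,tz,tp,n=None):
    """shift/turn rows taking the measured pose to the target, tool kept vertical"""
    s=sense();R=Rn.from_quat(s["tool_rot"]);p=s["tcp_pos"].copy()
    xw=R.as_matrix()[:,0];psi=np.arctan2(xw[1],xw[0]);d=np.array([tx,ty,tz])-p;dw=(psi-tp+np.pi)%(2*np.pi)-np.pi
    # tilt error, in tool axes
    z=R.as_matrix().T@[0,0,-1];tilt=np.cross([0,0,1],z)
    n=n or int(np.ceil(max(np.linalg.norm(d)/.052,abs(dw)/.17,1)))
    print("t",round(s["t"],2),"tcp",np.round(p,4),"psi",round(psi,3),"d",np.round(d,4),"dw",round(dw,3),"tilt",np.round(tilt[:2],4),"n",n,"gap",round(s["finger_gap"]*85,1),"F",np.round(s["force"],1),"Fg",round(s["gripper_force"],1))
    for i in range(n):
        a=psi-dw*i/n  # tool z is down
        x=[np.cos(a),np.sin(a),0];y=[np.sin(a),-np.cos(a),0]
        v=d/n;print([round(float(t),4) for t in(v@x,v@y,-v[2])]+[0,0,round(dw/n,3)])
if __name__=="__main__":
    w,k,z=sys.argv[1:4];rows(*target(w,k)[:2],float(z),target(w,k)[2])
E
python3 m.py key orange .1
```

```text
t 0.1 tcp [ 0.2449 -0.5743  0.2304] psi 0.403 d [ 0.1666  0.3307 -0.1304] dw 0.801 tilt [-0.0019 -0.0003] n 8 gap 84.9 F [-0.2 -0.8  0.7] Fg 0.0
[0.0354, -0.0299, 0.0163, 0, 0, np.float64(0.1)]
[0.0322, -0.0332, 0.0163, 0, 0, np.float64(0.1)]
[0.0287, -0.0363, 0.0163, 0, 0, np.float64(0.1)]
[0.0249, -0.039, 0.0163, 0, 0, np.float64(0.1)]
[0.0209, -0.0413, 0.0163, 0, 0, np.float64(0.1)]
[0.0167, -0.0432, 0.0163, 0, 0, np.float64(0.1)]
[0.0123, -0.0446, 0.0163, 0, 0, np.float64(0.1)]
[0.0078, -0.0456, 0.0163, 0, 0, np.float64(0.1)]
```

Call:
apply_moves(
  plan=[
    [0.0354,-0.0299,0.0163,0,0,0.1,0.0],
    [0.0322,-0.0332,0.0163,0,0,0.1,0.0],
    [0.0287,-0.0363,0.0163,0,0,0.1,0.0],
    [0.0249,-0.039,0.0163,0,0,0.1,0.0],
    [0.0209,-0.0413,0.0163,0,0,0.1,0.0],
    [0.0167,-0.0432,0.0163,0,0,0.1,0.0],
    [0.0123,-0.0446,0.0163,0,0,0.1,0.0],
    [0.0078,-0.0456,0.0163,0,0,0.1,0.0],
  ],
  force=30,
)

```text
t: 1.1
tcp_pos: [0.412, -0.2429, 0.1003]
tool_rot: [0.98, -0.199, 0.0, 0.0]
force: [-0.1, 0.0, 0.4]
finger_gap: 0.501
gripper_force: 0.0
```

```bash
sed -i 's/round(dw\/n,3)/round(float(dw\/n),3)/' m.py; python3 m.py key orange .02
```

```text
t 1.1 tcp [ 0.412  -0.2429  0.1003] psi -0.401 d [-0.0005 -0.0007 -0.0803] dw -0.003 tilt [-0.     -0.0001] n 2 gap 42.6 F [-0.1  0.   0.4] Fg 0.0
[-0.0001, 0.0004, 0.0402, 0, 0, -0.001]
[-0.0001, 0.0004, 0.0402, 0, 0, -0.001]
```

Very accurate tracking. Next I descend to 20 mm and check with the wrist and side cameras.

Call:
apply_moves(
  plan=[
    [0,0,0.03,0,0,0,0.0],
    [0,0,0.03,0,0,0,0.0],
    [0,0,0.02,0,0,0,0.0],
    [0,0,0,0,0,0,0.0],
  ],
)

```text
t: 1.6
tcp_pos: [0.4107, -0.2434, 0.0196]
tool_rot: [0.98, -0.197, -0.002, -0.001]
force: [-0.7, 0.9, -0.2]
finger_gap: 0.497
gripper_force: 0.0
```

Run:
```python
from h import *
s=sense();print(s["tcp_pos"],s["finger_gap"]*85)
a=snapshot("wrist")[:,:,::-1]
b=snapshot("side")[:,:,::-1];u,v=386,165
cv2.imwrite("pics/w1.png",np.hstack([cv2.resize(a[130:400,220:420],(400,540)),cv2.resize(b[v-54:v+54,u-40:u+40],(400,540),interpolation=2)]))
print(proj("side",[s["tcp_pos"]]),"crop",(346,111))
```

```text
[ 0.4106818  -0.24340219  0.01957525] 42.242360620269146
[[385.24521718 169.96661484]] crop (346, 111)
```

View pics/w1.png

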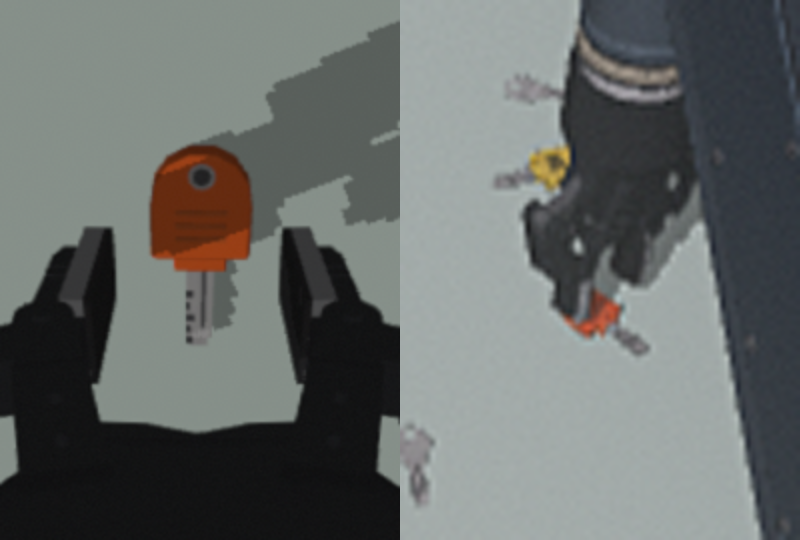

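The wrist view shows the orange key centred between the fingers (full-picture column about 320) and aligned with them. I descend slowly and watch the force.

Call:
apply_moves(
  plan=[
    [0,0,0.006,0,0,0,0.0],
    [0,0,0.005,0,0,0,0.0],
    [0,0,0.004,0,0,0,0.0],
    [0,0,0.0,0,0,0,0.0],
  ],
)

```text
t: 2.2
tcp_pos: [0.4113, -0.2441, 0.0057]
tool_rot: [0.98, -0.197, -0.0, -0.0]
force: [0.2, 0.4, -0.6]
finger_gap: 0.501
gripper_force: 0.0
```

Call:
apply_moves(
  plan=[
    [0,0,0.0015,0,0,0,0.0],
    [0,0,0,0,0,0,0.0],
    [0,0,0,0,0,0,0.15],
    [0,0,0,0,0,0,0.25],
  ],
)

```text
t: 2.7
tcp_pos: [0.4115, -0.2442, 0.0045]
tool_rot: [0.98, -0.197, 0.0, 0.0]
force: [-0.2, 0.4, 0.5]
finger_gap: 0.379
gripper_force: 0.0
```

Call:
apply_moves(
  plan=[
    [0,0,0.0015,0,0,0,0.25],
    [0,0,0.0005,0,0,0,0.25],
    [0,0,0,0,0,0,0.5],
    [0,0,0,0,0,0,0.7],
    [0,0,0,0,0,0,0.7],
  ],
)

```text
t: 3.32
tcp_pos: [0.4115, -0.2442, 0.0024]
tool_rot: [0.98, -0.197, -0.0, -0.0]
force: [-0.0, 0.7, 1.2]
finger_gap: 0.316
gripper_force: 29.7
```

Call:
apply_moves(
  plan=[
    [0,0,-0.004,0,0,0,0.8],
    [0,0,-0.01,0,0,0,0.8],
    [0,0,-0.02,0,0,0,0.8],
    [0,0,-0.03,0,0,0,0.8],
    [0,0,0,0,0,0,0.8],
  ],
)

```text
t: 3.95
tcp_pos: [0.4126, -0.2452, 0.0686]
tool_rot: [0.98, -0.197, 0.002, 0.001]
force: [-0.4, -0.5, -0.5]
finger_gap: 0.314
gripper_force: 29.6
```

```bash
python3 - <<'E'
from h import *
a=snapshot("wrist")[:,:,::-1]
cv2.imwrite("pics/w2.png",cv2.resize(a[170:400,220:420],(600,690))[:600])
E
python3 m.py tray orange .07
```

```text
t 4.0 tcp [ 0.412  -0.2447  0.0676] psi -0.397 d [0.0753 0.329  0.0024] dw -0.165 tilt [ 0.0011 -0.0027] n 7 gap 26.9 F [-0.2  0.2 -0.8] Fg 29.6
[-0.0083, -0.0475, -0.0003, 0, 0, -0.024]
[-0.0071, -0.0477, -0.0003, 0, 0, -0.024]
[-0.006, -0.0478, -0.0003, 0, 0, -0.024]
[-0.0049, -0.048, -0.0003, 0, 0, -0.024]
[-0.0037, -0.0481, -0.0003, 0, 0, -0.024]
[-0.0026, -0.0481, -0.0003, 0, 0, -0.024]
[-0.0015, -0.0482, -0.0003, 0, 0, -0.024]
```

View pics/w2.png

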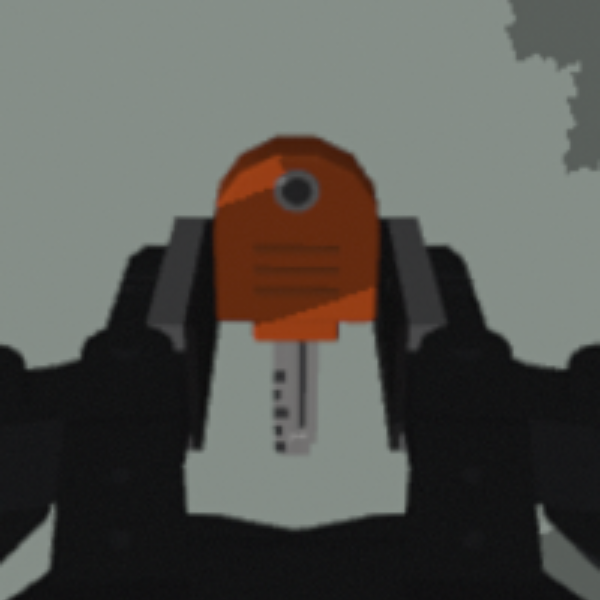

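The key is held level and centred: cover edges at crop columns 215 and 378, blade straight back. I carry it to the orange tray.

Call:
apply_moves(
  plan=[
    [-0.0083,-0.0475,0,0,0,-0.024,0.8],
    [-0.0071,-0.0477,0,0,0,-0.024,0.8],
    [-0.006,-0.0478,0,0,0,-0.024,0.8],
    [-0.0049,-0.048,0,0,0,-0.024,0.8],
    [-0.0037,-0.0481,0,0,0,-0.024,0.8],
    [-0.0026,-0.0481,0,0,0,-0.024,0.8],
    [-0.0015,-0.0482,0,0,0,-0.024,0.8],
    [0,0,0,0,0,0,0.8],
  ],
)

```text
t: 5.0
tcp_pos: [0.4862, 0.0877, 0.0657]
tool_rot: [0.994, -0.112, -0.0, -0.0]
force: [-0.4, 0.1, -0.3]
finger_gap: 0.313
gripper_force: 29.7
```

```bash
python3 m.py tray orange .012
```

```text
t 5.0 tcp [0.4862 0.0877 0.0657] psi -0.224 d [ 0.0011 -0.0034 -0.0537] dw 0.008 tilt [-0.0001  0.0006] n 2 gap 26.6 F [-0.4  0.1 -0.3] Fg 29.7
[0.0009, 0.0015, 0.0268, 0, 0, 0.004]
[0.0009, 0.0015, 0.0268, 0, 0, 0.004]
```

Call:
apply_moves(
  plan=[
    [0.001,0.0015,0.025,0,0,0.003,0.8],
    [0.001,0.0015,0.02,0,0,0.003,0.8],
    [0,0,0.0085,0,0,0,0.8],
    [0,0,0.001,0,0,0,0.8],
    [0,0,0,0,0,0,0.8],
  ],
)

```text
t: 5.62
tcp_pos: [0.4878, 0.0811, 0.0122]
tool_rot: [0.993, -0.118, 0.0, -0.0]
force: [0.6, -0.4, 0.1]
finger_gap: 0.314
gripper_force: 29.7
```

```bash
python3 m.py tray orange .0075
```

```text
t 5.62 tcp [0.4878 0.0811 0.0122] psi -0.236 d [-0.0005  0.0032 -0.0047] dw -0.004 tilt [-0.     -0.0003] n 1 gap 26.7 F [ 0.6 -0.4  0.1] Fg 29.7
[-0.0012, -0.003, 0.0047, 0, 0, -0.004]
```

Call:
apply_moves(
  plan=[
    [-0.001,-0.003,0.001,0,0,0,0.8],
    [0,0,0.0015,0,0,0,0.8],
    [0,0,0.001,0,0,0,0.8],
    [0,0,0.001,0,0,0,0.8],
    [0,0,0,0,0,0,0.8],
  ],
)

```text
t: 6.25
tcp_pos: [0.4875, 0.0847, 0.0075]
tool_rot: [0.993, -0.117, 0.0, -0.0]
force: [0.5, 1.1, 1.1]
finger_gap: 0.311
gripper_force: 29.8
```

Call:
apply_moves(
  plan=[
    [0,0,0,0,0,0,0.3],
    [0,0,0,0,0,0,0.15],
    [0,0,0,0,0,0,0.1],
    [0,0,-0.005,0,0,0,0.1],
    [0,0,-0.02,0,0,0,0.1],
    [0,0,-0.04,0,0,0,0.1],
    [0,0,-0.02,0,0,0,0.0],
  ],
)

```text
t: 7.12
tcp_pos: [0.488, 0.0846, 0.0943]
tool_rot: [0.993, -0.117, 0.001, -0.0]
force: [0.6, -0.3, 0.6]
finger_gap: 0.501
gripper_force: 0.0
```

```bash
python3 - <<'E'
from h import *
a=snapshot("wrist")[:,:,::-1]
cv2.imwrite("pics/w3.png",cv2.resize(a[100:400,120:520],(800,600)))
E
python3 m.py key black .09
```

```text
t 7.17 tcp [0.4892 0.0847 0.096 ] psi -0.235 d [ 0.0969 -0.3208 -0.006 ] dw -1.147 tilt [-0.0011 -0.0058] n 7 gap 42.6 F [ 0.  -0.4  2. ] Fg 0.0
[0.0241, 0.0414, 0.0009, 0, 0, -0.164]
[0.0171, 0.0447, 0.0009, 0, 0, -0.164]
[0.0095, 0.0469, 0.0009, 0, 0, -0.164]
[0.0018, 0.0478, 0.0009, 0, 0, -0.164]
[-0.0061, 0.0475, 0.0009, 0, 0, -0.164]
[-0.0137, 0.0459, 0.0009, 0, 0, -0.164]
[-0.021, 0.043, 0.0009, 0, 0, -0.164]
```

View pics/w3.png

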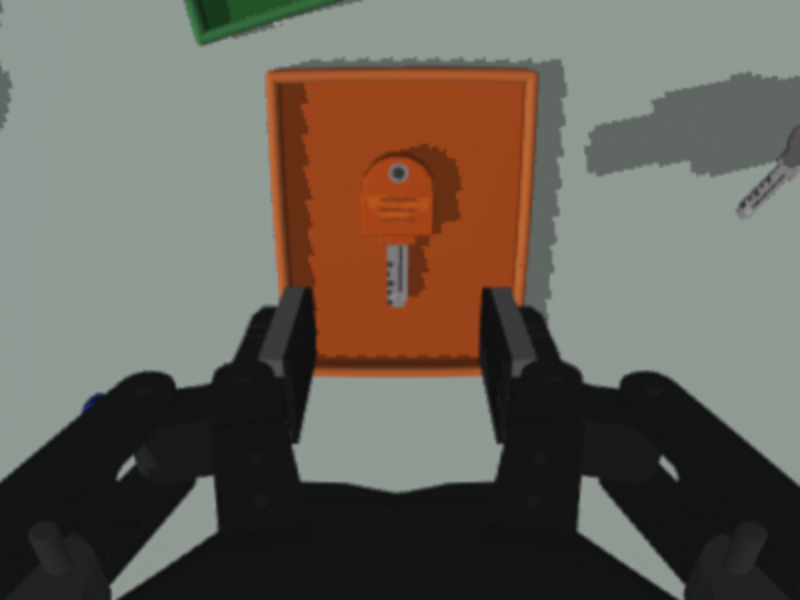

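The orange key lies centred and lengthwise in its tray: key rows 155–305, tray rows 75–368. Next is the black key.

Call:
apply_moves(
  plan=[
    [0.024,0.0414,0,0,0,-0.164,0.0],
    [0.017,0.0447,0,0,0,-0.164,0.0],
    [0.0095,0.0469,0,0,0,-0.164,0.0],
    [0.0018,0.0478,0,0,0,-0.164,0.0],
    [-0.0061,0.0475,0,0,0,-0.164,0.0],
    [-0.0137,0.0459,0,0,0,-0.164,0.0],
    [-0.021,0.043,0,0,0,-0.164,0.0],
    [0,0,0.02,0,0,0,0.0],
  ],
)

```text
t: 8.18
tcp_pos: [0.587, -0.2414, 0.0735]
tool_rot: [0.898, 0.439, 0.002, 0.004]
force: [0.8, 0.5, -0.0]
finger_gap: 0.503
gripper_force: 0.0
```

Call:
apply_moves(
  plan=[
    [0,0,0.03,0,0,0,0.0],
    [0,0,0.015,0,0,0,0.0],
    [0,0,0,0,0,0,0.0],
    [0,0,0,0,0,0,0.0],
  ],
)

```text
t: 8.68
tcp_pos: [0.5848, -0.2362, 0.0281]
tool_rot: [0.898, 0.441, 0.0, 0.001]
force: [-0.2, 0.4, 0.7]
finger_gap: 0.497
gripper_force: 0.0
```

```bash
python3 - <<'E'
from h import *
a=snapshot("wrist")[:,:,::-1]
cv2.imwrite("pics/w4.png",cv2.resize(a[130:400,220:420],(400,540)))
E
python3 m.py key black .0024
```

```text
t 8.72 tcp [ 0.585  -0.2363  0.0285] psi 0.913 d [ 0.001   0.0001 -0.0261] dw 0.001 tilt [ 0.0021 -0.0002] n 1 gap 42.6 F [-0.6 -0.3 -0.5] Fg 0.0
[0.0007, 0.0007, 0.0261, 0, 0, 0.001]
```

View pics/w4.png

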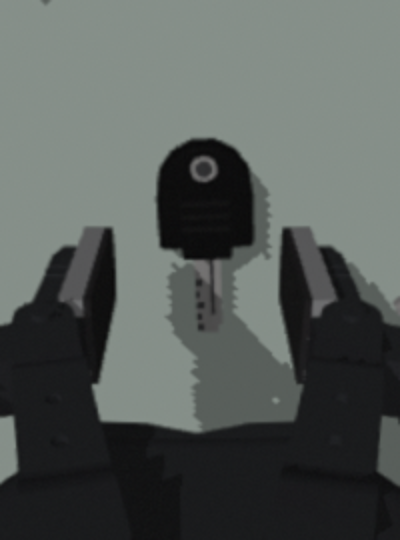

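The black key is centred (crop columns 158–253) and aligned. I descend and grip.

Call:
apply_moves(
  plan=[
    [0.0005,0.0005,0.012,0,0,0,0.0],
    [0,0,0.008,0,0,0,0.0],
    [0,0,0.0045,0,0,0,0.15],
    [0,0,0.0015,0,0,0,0.25],
    [0,0,0,0,0,0,0.4],
    [0,0,0,0,0,0,0.6],
    [0,0,0,0,0,0,0.7],
    [0,0,0,0,0,0,0.8],
  ],
)

```text
t: 9.72
tcp_pos: [0.5849, -0.236, 0.0015]
tool_rot: [0.898, 0.441, 0.0, 0.0]
force: [-0.1, -0.4, -0.4]
finger_gap: 0.324
gripper_force: 30.2
```

Call:
apply_moves(
  plan=[
    [0,0,-0.004,0,0,0,0.8],
    [0,0,-0.015,0,0,0,0.8],
    [0,0,-0.025,0,0,0,0.8],
    [0,0,-0.025,0,0,0,0.8],
    [0,0,0,0,0,0,0.8],
    [0,0,0,0,0,0,0.8],
  ],
)

```text
t: 10.48
tcp_pos: [0.5846, -0.2358, 0.0704]
tool_rot: [0.898, 0.441, -0.0, -0.0]
force: [0.2, -0.6, -0.3]
finger_gap: 0.317
gripper_force: 30.2
```

```bash
python3 m.py tray black .07
```

```text
t 10.47 tcp [ 0.5846 -0.2358  0.0704] psi 0.913 d [ 0.0786  0.1399 -0.0004] dw 0.885 tilt [-0.0003  0.    ] n 6 gap 27.0 F [ 0.2 -0.6 -0.3] Fg 30.2
[0.0265, -0.0039, 0.0001, 0, 0, 0.147]
[0.0256, -0.0077, 0.0001, 0, 0, 0.147]
[0.0242, -0.0114, 0.0001, 0, 0, 0.147]
[0.0222, -0.0148, 0.0001, 0, 0, 0.147]
[0.0198, -0.018, 0.0001, 0, 0, 0.147]
[0.017, -0.0207, 0.0001, 0, 0, 0.147]
```

Call:
apply_moves(
  plan=[
    [0.0265,-0.0039,0,0,0,0.147,0.8],
    [0.0256,-0.0077,0,0,0,0.147,0.8],
    [0.0242,-0.0114,0,0,0,0.147,0.8],
    [0.0222,-0.0148,0,0,0,0.147,0.8],
    [0.0198,-0.018,0,0,0,0.147,0.8],
    [0.017,-0.0207,0,0,0,0.147,0.8],
    [0,0,0,0,0,0,0.8],
    [0,0,0,0,0,0,0.8],
  ],
)

```text
t: 11.48
tcp_pos: [0.6624, -0.0963, 0.0693]
tool_rot: [1.0, 0.016, -0.001, -0.0]
force: [-0.3, -0.8, -0.4]
finger_gap: 0.316
gripper_force: 30.2
```

Call:
apply_moves(
  plan=[
    [0,0,0.02,0,0,0,0.8],
    [0,0,0.02,0,0,0,0.8],
    [0,0,0.015,0,0,0,0.8],
    [0,0,0,0,0,0,0.8],
    [0,0,0,0,0,0,0.8],
  ],
)

```text
t: 12.1
tcp_pos: [0.6636, -0.0961, 0.0154]
tool_rot: [1.0, 0.015, 0.0, 0.0]
force: [0.2, 0.4, 0.7]
finger_gap: 0.316
gripper_force: 30.2
```

```bash
python3 m.py tray black .0067
```

```text
t 12.1 tcp [ 0.6636 -0.0961  0.0154] psi 0.031 d [-0.0004  0.0003 -0.0087] dw 0.003 tilt [ 0.0001 -0.0003] n 1 gap 26.9 F [0.2 0.4 0.7] Fg 30.2
[-0.0004, -0.0003, 0.0087, 0, 0, 0.003]
```

Call:
apply_moves(
  plan=[
    [0,0,0.005,0,0,0,0.8],
    [0,0,0.002,0,0,0,0.8],
    [0,0,0.001,0,0,0,0.8],
    [0,0,0.0007,0,0,0,0.8],
    [0,0,0,0,0,0,0.8],
  ],
)

```text
t: 12.72
tcp_pos: [0.6634, -0.096, 0.0067]
tool_rot: [1.0, 0.015, 0.0, 0.0]
force: [0.3, 0.2, -1.2]
finger_gap: 0.313
gripper_force: 30.2
```

Call:
apply_moves(
  plan=[
    [0,0,0,0,0,0,0.3],
    [0,0,0,0,0,0,0.15],
    [0,0,0,0,0,0,0.1],
    [0,0,-0.005,0,0,0,0.1],
    [0,0,-0.02,0,0,0,0.1],
    [0,0,-0.04,0,0,0,0.1],
    [0,0,-0.015,0,0,0,0.0],
    [0,0,0,0,0,0,0.0],
  ],
)

```text
t: 13.72
tcp_pos: [0.6645, -0.0963, 0.0888]
tool_rot: [1.0, 0.015, 0.002, 0.001]
force: [0.3, 0.1, 1.2]
finger_gap: 0.502
gripper_force: 0.0
```

```bash
python3 - <<'E'
from h import *
a=snapshot("wrist")[:,:,::-1]
cv2.imwrite("pics/w5.png",cv2.resize(a[100:400,170:470],(500,500)))
E
python3 m.py key green .08
```

```text
t 13.78 tcp [ 0.6634 -0.096   0.0872] psi 0.031 d [-0.0776  0.3573 -0.0072] dw -2.481 tilt [ 0.0003 -0.0008] n 15 gap 42.3 F [ 0.1  0.1 -0.4] Fg 0.0
[-0.0044, -0.024, 0.0005, 0, 0, -0.165]
[-0.0004, -0.0244, 0.0005, 0, 0, -0.165]
[0.0036, -0.0241, 0.0005, 0, 0, -0.165]
[0.0075, -0.0232, 0.0005, 0, 0, -0.165]
[0.0112, -0.0216, 0.0005, 0, 0, -0.165]
[0.0146, -0.0195, 0.0005, 0, 0, -0.165]
[0.0176, -0.0168, 0.0005, 0, 0, -0.165]
[0.0202, -0.0137, 0.0005, 0, 0, -0.165]
[0.0222, -0.0102, 0.0005, 0, 0, -0.165]
[0.0235, -0.0064, 0.0005, 0, 0, -0.165]
[0.0243, -0.0024, 0.0005, 0, 0, -0.165]
[0.0243, 0.0016, 0.0005, 0, 0, -0.165]
[0.0237, 0.0056, 0.0005, 0, 0, -0.165]
[0.0225, 0.0094, 0.0005, 0, 0, -0.165]
[0.0206, 0.013, 0.0005, 0, 0, -0.165]
```

View pics/w5.png

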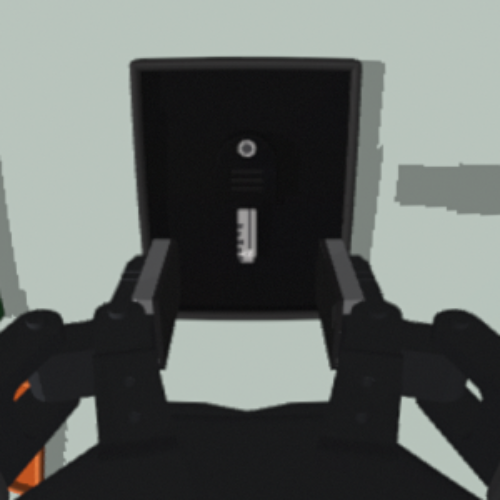

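The black key lies centred and lengthwise in the black tray (blade near (246,235)). Next is the green key.

Call:
apply_moves(
  plan=[
    [-0.0044,-0.024,0,0,0,-0.165,0.0],
    [-0.0004,-0.0244,0,0,0,-0.165,0.0],
    [0.0036,-0.0241,0,0,0,-0.165,0.0],
    [0.0075,-0.0232,0,0,0,-0.165,0.0],
    [0.0112,-0.0216,0,0,0,-0.165,0.0],
    [0.0146,-0.0195,0,0,0,-0.165,0.0],
    [0.0176,-0.0168,0,0,0,-0.165,0.0],
    [0.0202,-0.0137,0,0,0,-0.165,0.0],
  ],
)

```text
t: 14.78
tcp_pos: [0.6207, 0.0954, 0.0848]
tool_rot: [0.779, 0.627, -0.001, -0.001]
force: [0.0, -0.1, 0.5]
finger_gap: 0.502
gripper_force: 0.0
```

Call:
apply_moves(
  plan=[
    [0.0222,-0.0102,0,0,0,-0.165,0.0],
    [0.0235,-0.0064,0,0,0,-0.165,0.0],
    [0.0243,-0.0024,0,0,0,-0.165,0.0],
    [0.0243,0.0016,0,0,0,-0.165,0.0],
    [0.0237,0.0056,0,0,0,-0.165,0.0],
    [0.0225,0.0094,0,0,0,-0.165,0.0],
    [0.0206,0.013,0,0,0,-0.165,0.0],
    [0,0,0.015,0,0,0,0.0],
  ],
)

```text
t: 15.78
tcp_pos: [0.5863, 0.263, 0.0708]
tool_rot: [0.312, 0.95, 0.0, -0.0]
force: [0.5, -0.1, 0.1]
finger_gap: 0.501
gripper_force: 0.0
```

Call:
apply_moves(
  plan=[
    [0,0,0.025,0,0,0,0.0],
    [0,0,0.02,0,0,0,0.0],
    [0,0,0,0,0,0,0.0],
    [0,0,0,0,0,0,0.0],
  ],
)

```text
t: 16.27
tcp_pos: [0.5872, 0.2611, 0.0266]
tool_rot: [0.313, 0.95, 0.0, 0.0]
force: [0.6, 0.3, -0.1]
finger_gap: 0.497
gripper_force: 0.0
```

```bash
python3 - <<'E'
from h import *
a=snapshot("wrist")[:,:,::-1]
cv2.imwrite("pics/w6.png",cv2.resize(a[130:400,220:420],(400,540)))
E
python3 m.py key green .0015
```

```text
t 16.32 tcp [0.5875 0.2614 0.0272] psi 2.505 d [-0.0017 -0.0001 -0.0257] dw -0.007 tilt [0.0009 0.0008] n 1 gap 42.8 F [ 0.   1.1 -0. ] Fg 0.0
[0.0014, -0.0011, 0.0257, 0, 0, -0.007]
```

View pics/w6.png

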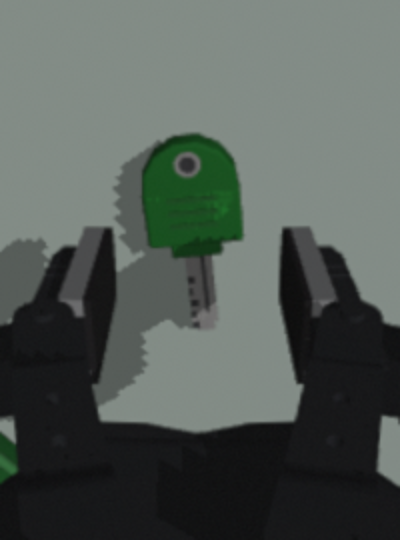

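The green key sits about 0.1 rad clockwise from the tool: hole (187,165), tip (204,327). I correct the turn and descend.

Call:
apply_moves(
  plan=[
    [0.001,-0.001,0.008,0,0,-0.1,0.0],
    [0,0,0.01,0,0,0,0.0],
    [0,0,0.005,0,0,0,0.15],
    [0,0,0.0015,0,0,0,0.25],
    [0,0,0,0,0,0,0.4],
    [0,0,0,0,0,0,0.6],
    [0,0,0,0,0,0,0.7],
    [0,0,0,0,0,0,0.8],
  ],
)

```text
t: 17.32
tcp_pos: [0.5855, 0.2614, 0.0023]
tool_rot: [0.265, 0.964, 0.0, 0.0]
force: [-0.5, -0.2, 0.0]
finger_gap: 0.319
gripper_force: 30.0
```

Call:
apply_moves(
  plan=[
    [0,0,-0.004,0,0,0,0.8],
    [0,0,-0.015,0,0,0,0.8],
    [0,0,-0.025,0,0,0,0.8],
    [0,0,-0.025,0,0,0,0.8],
    [0,0,0,0,0,0,0.8],
    [0,0,0,0,0,0,0.8],
  ],
)

```text
t: 18.08
tcp_pos: [0.5851, 0.2612, 0.0712]
tool_rot: [0.265, 0.964, -0.0, -0.0]
force: [0.4, 0.2, -1.4]
finger_gap: 0.316
gripper_force: 30.0
```

```bash
python3 m.py tray green .07;  python3 - <<'E'
from h import *
a=snapshot("wrist")[:,:,::-1]
cv2.imwrite("pics/w7.png",cv2.resize(a[170:400,220:420],(400,460)))
E
```

```text
t 18.07 tcp [0.5851 0.2612 0.0712] psi 2.606 d [ 0.0421 -0.1675 -0.0012] dw -0.587 tilt [-0.0002 -0.0002] n 4 gap 26.8 F [ 0.4  0.2 -1.4] Fg 30.0
[-0.0304, -0.0306, 0.0003, 0, 0, -0.147]
[-0.0256, -0.0348, 0.0003, 0, 0, -0.147]
[-0.0203, -0.0381, 0.0003, 0, 0, -0.147]
[-0.0145, -0.0407, 0.0003, 0, 0, -0.147]
```

View pics/w7.png

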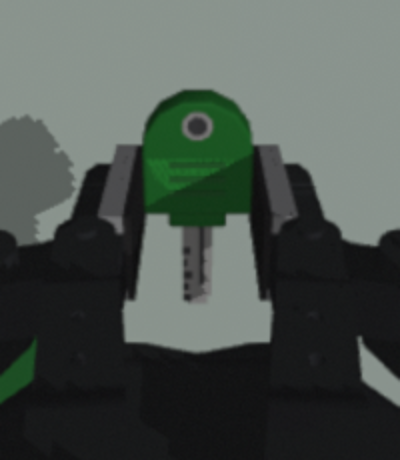

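The green key is held straight (hole (197,127), blade at column 197). I carry it to the green tray.

Call:
apply_moves(
  plan=[
    [-0.0304,-0.0306,0,0,0,-0.147,0.8],
    [-0.0256,-0.0348,0,0,0,-0.147,0.8],
    [-0.0203,-0.0381,0,0,0,-0.147,0.8],
    [-0.0145,-0.0407,0,0,0,-0.147,0.8],
    [0,0,0,0,0,0,0.8],
    [0,0,0,0,0,0,0.8],
    [0,0,0.02,0,0,0,0.8],
    [0,0,0.02,0,0,0,0.8],
  ],
)

```text
t: 19.12
tcp_pos: [0.6268, 0.0951, 0.0295]
tool_rot: [-0.027, 1.0, 0.0, -0.001]
force: [-0.2, 0.4, 0.4]
finger_gap: 0.313
gripper_force: 30.0
```

Call:
apply_moves(
  plan=[
    [0,0,0.015,0,0,0,0.8],
    [0,0,0,0,0,0,0.8],
    [0,0,0,0,0,0,0.8],
  ],
)

```text
t: 19.5
tcp_pos: [0.6279, 0.094, 0.0161]
tool_rot: [-0.026, 1.0, -0.0, 0.0]
force: [-0.6, 0.0, -0.1]
finger_gap: 0.316
gripper_force: 30.0
```

```bash
python3 m.py tray green .0075
```

```text
t 19.5 tcp [0.6279 0.094  0.0161] psi -3.089 d [-0.0007 -0.0002 -0.0086] dw 0.001 tilt [-0.      0.0003] n 1 gap 26.9 F [-0.6  0.  -0.1] Fg 30.0
[0.0007, -0.0002, 0.0086, 0, 0, 0.001]
```

Call:
apply_moves(
  plan=[
    [0,0,0.005,0,0,0,0.8],
    [0,0,0.002,0,0,0,0.8],
    [0,0,0.001,0,0,0,0.8],
    [0,0,0.0006,0,0,0,0.8],
    [0,0,0,0,0,0,0.8],
  ],
)

```text
t: 20.12
tcp_pos: [0.6277, 0.0938, 0.0077]
tool_rot: [-0.026, 1.0, -0.0, 0.0]
force: [0.2, -0.6, -0.0]
finger_gap: 0.315
gripper_force: 30.0
```

Call:
apply_moves(
  plan=[
    [0,0,0,0,0,0,0.3],
    [0,0,0,0,0,0,0.15],
    [0,0,0,0,0,0,0.1],
    [0,0,-0.005,0,0,0,0.1],
    [0,0,-0.02,0,0,0,0.1],
    [0,0,-0.04,0,0,0,0.1],
    [0,0,-0.015,0,0,0,0.0],
    [0,0,0,0,0,0,0.0],
  ],
)

```text
t: 21.12
tcp_pos: [0.6287, 0.0939, 0.0895]
tool_rot: [-0.026, 1.0, -0.0, 0.002]
force: [-0.4, -0.9, -1.0]
finger_gap: 0.499
gripper_force: 0.0
```

```bash
python3 m.py key blue .08
```

```text
t 21.12 tcp [0.6287 0.0939 0.0895] psi -3.089 d [-0.2264  0.1679 -0.0095] dw 0.702 tilt [-0.0003  0.0038] n 6 gap 42.4 F [-0.4 -0.9 -1. ] Fg 0.0
[0.0362, 0.0299, 0.0016, 0, 0, 0.117]
[0.0395, 0.0255, 0.0016, 0, 0, 0.117]
[0.0422, 0.0207, 0.0016, 0, 0, 0.117]
[0.0443, 0.0156, 0.0016, 0, 0, 0.117]
[0.0458, 0.0104, 0.0016, 0, 0, 0.117]
[0.0467, 0.0049, 0.0016, 0, 0, 0.117]
```

Call:
apply_moves(
  plan=[
    [0.0362,0.0299,0,0,0,0.117,0.0],
    [0.0395,0.0255,0,0,0,0.117,0.0],
    [0.0422,0.0207,0,0,0,0.117,0.0],
    [0.0443,0.0156,0,0,0,0.117,0.0],
    [0.0458,0.0104,0,0,0,0.117,0.0],
    [0.0467,0.0049,0,0,0,0.117,0.0],
    [0,0,0.02,0,0,0,0.0],
    [0,0,0.02,0,0,0,0.0],
  ],
)

```text
t: 22.12
tcp_pos: [0.3999, 0.2621, 0.0466]
tool_rot: [0.318, 0.948, -0.0, -0.001]
force: [0.6, -0.3, 0.3]
finger_gap: 0.5
gripper_force: 0.0
```

Call:
apply_moves(
  plan=[
    [0,0,0.02,0,0,0,0.0],
    [0,0,0,0,0,0,0.0],
    [0,0,0,0,0,0,0.0],
  ],
)

```text
t: 22.5
tcp_pos: [0.401, 0.2616, 0.0275]
tool_rot: [0.319, 0.948, -0.0, -0.0]
force: [-0.4, -0.4, -0.2]
finger_gap: 0.499
gripper_force: 0.0
```

```bash
python3 - <<'E'
from h import *
a=snapshot("wrist")[:,:,::-1]
cv2.imwrite("pics/w8.png",cv2.resize(a[100:400,220:420],(400,600)))
E
python3 m.py key blue .0015
```

```text
t 22.55 tcp [0.4013 0.2617 0.0278] psi 2.492 d [ 0.0011  0.0001 -0.0263] dw -0.0 tilt [0.0001 0.0001] n 1 gap 42.4 F [ 0.5 -0.3  0.5] Fg 0.0
[-0.0008, 0.0007, 0.0263, 0, 0, -0.0]
```

View pics/w8.png

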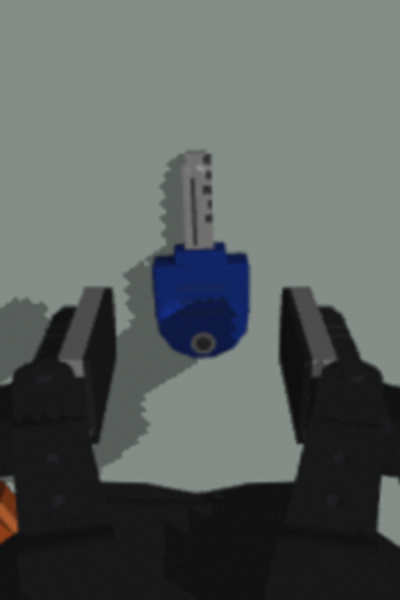

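The blue key is centred with its blade forward: tip (199,155), hole (203,343). I descend and grip.

Call:
apply_moves(
  plan=[
    [-0.0005,0,0.01,0,0,-0.03,0.0],
    [0,0,0.009,0,0,0,0.0],
    [0,0,0.005,0,0,0,0.15],
    [0,0,0.0015,0,0,0,0.25],
    [0,0,0,0,0,0,0.4],
    [0,0,0,0,0,0,0.6],
    [0,0,0,0,0,0,0.7],
    [0,0,0,0,0,0,0.8],
  ],
)

```text
t: 23.55
tcp_pos: [0.4017, 0.2615, 0.0022]
tool_rot: [0.305, 0.952, 0.0, 0.0]
force: [0.5, -0.4, 0.4]
finger_gap: 0.313
gripper_force: 29.5
```

Call:
apply_moves(
  plan=[
    [0,0,-0.004,0,0,0,0.8],
    [0,0,-0.015,0,0,0,0.8],
    [0,0,-0.025,0,0,0,0.8],
    [0,0,-0.025,0,0,0,0.8],
    [0,0,0,0,0,0,0.8],
    [0,0,0,0,0,0,0.8],
  ],
)

```text
t: 24.3
tcp_pos: [0.4015, 0.2614, 0.0714]
tool_rot: [0.305, 0.952, 0.0, 0.0]
force: [-0.1, 0.2, -0.5]
finger_gap: 0.316
gripper_force: 29.6
```

```bash
python3 m.py tray blue .07
```

```text
t 24.3 tcp [0.4015 0.2614 0.0714] psi 2.522 d [ 0.111   0.1677 -0.0014] dw -0.854 tilt [0.0003 0.0002] n 6 gap 26.9 F [-0.1  0.2 -0.5] Fg 29.6
[0.0012, 0.0335, 0.0002, 0, 0, -0.142]
[-0.0036, 0.0333, 0.0002, 0, 0, -0.142]
[-0.0083, 0.0325, 0.0002, 0, 0, -0.142]
[-0.0128, 0.031, 0.0002, 0, 0, -0.142]
[-0.0171, 0.0289, 0.0002, 0, 0, -0.142]
[-0.021, 0.0261, 0.0002, 0, 0, -0.142]
```

Call:
apply_moves(
  plan=[
    [0.0012,0.0335,0,0,0,-0.142,0.8],
    [-0.0036,0.0333,0,0,0,-0.142,0.8],
    [-0.0083,0.0325,0,0,0,-0.142,0.8],
    [-0.0128,0.031,0,0,0,-0.142,0.8],
    [-0.0171,0.0289,0,0,0,-0.142,0.8],
    [-0.021,0.0261,0,0,0,-0.142,0.8],
    [0,0,0,0,0,0,0.8],
    [0,0,0,0,0,0,0.8],
  ],
)

```text
t: 25.3
tcp_pos: [0.5113, 0.428, 0.0696]
tool_rot: [-0.115, 0.993, -0.001, -0.002]
force: [0.2, 0.1, 0.1]
finger_gap: 0.312
gripper_force: 29.7
```

Call:
apply_moves(
  plan=[
    [0,0,0.02,0,0,0,0.8],
    [0,0,0.02,0,0,0,0.8],
    [0,0,0.015,0,0,0,0.8],
    [0,0,0,0,0,0,0.8],
    [0,0,0,0,0,0,0.8],
  ],
)

```text
t: 25.92
tcp_pos: [0.5131, 0.4292, 0.0161]
tool_rot: [-0.116, 0.993, 0.0, 0.0]
force: [0.7, 0.6, -0.6]
finger_gap: 0.318
gripper_force: 29.7
```

```bash
python3 m.py tray blue .0074
```

```text
t 25.93 tcp [0.5131 0.4292 0.0161] psi -2.909 d [-0.0006 -0.0001 -0.0087] dw -0.002 tilt [0.0001 0.0003] n 1 gap 27.0 F [ 0.7  0.6 -0.6] Fg 29.7
[0.0006, 0.0, 0.0087, 0, 0, -0.002]
```

Call:
apply_moves(
  plan=[
    [0,0,0.005,0,0,0,0.8],
    [0,0,0.002,0,0,0,0.8],
    [0,0,0.001,0,0,0,0.8],
    [0,0,0.0006,0,0,0,0.8],
    [0,0,0,0,0,0,0.8],
  ],
)

```text
t: 26.55
tcp_pos: [0.5128, 0.4291, 0.0076]
tool_rot: [-0.116, 0.993, 0.0, 0.0]
force: [-0.1, 0.1, 0.5]
finger_gap: 0.314
gripper_force: 29.7
```

Call:
apply_moves(
  plan=[
    [0,0,0,0,0,0,0.3],
    [0,0,0,0,0,0,0.15],
    [0,0,0,0,0,0,0.1],
    [0,0,-0.005,0,0,0,0.1],
    [0,0,-0.02,0,0,0,0.1],
    [0,0,-0.04,0,0,0,0.1],
    [0,0,-0.05,0,0,0,0.0],
    [0,0,-0.05,0,0,0,0.0],
  ],
)

```text
t: 27.55
tcp_pos: [0.5129, 0.4291, 0.1756]
tool_rot: [-0.116, 0.993, 0.0, 0.001]
force: [-0.1, -0.1, 0.4]
finger_gap: 0.503
gripper_force: 0.0
```

Call:
apply_moves(
  plan=[
    [0,0,-0.05,0,0,0,0.0],
    [0,0,0,0,0,0,0.0],
    [0,0,0,0,0,0,0.0],
  ],
)

```text
t: 27.92
tcp_pos: [0.5125, 0.4289, 0.2236]
tool_rot: [-0.116, 0.993, 0.0, 0.0]
force: [-0.3, -0.7, -0.4]
finger_gap: 0.501
gripper_force: 0.0
```

Run:
```python
from h import *
a=snapshot("wrist")[:,:,::-1]; b=snapshot("scene")[:,:,::-1]
A=cv2.resize(a[100:400,200:440],(400,500)); B=cv2.resize(b[120:320,300:460],(400,500))
cv2.imwrite("pics/w9.png",np.hstack([A,B])); cv2.imwrite("pics/scene9.png",b)
```

```text
(no output)
```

View pics/w9.png

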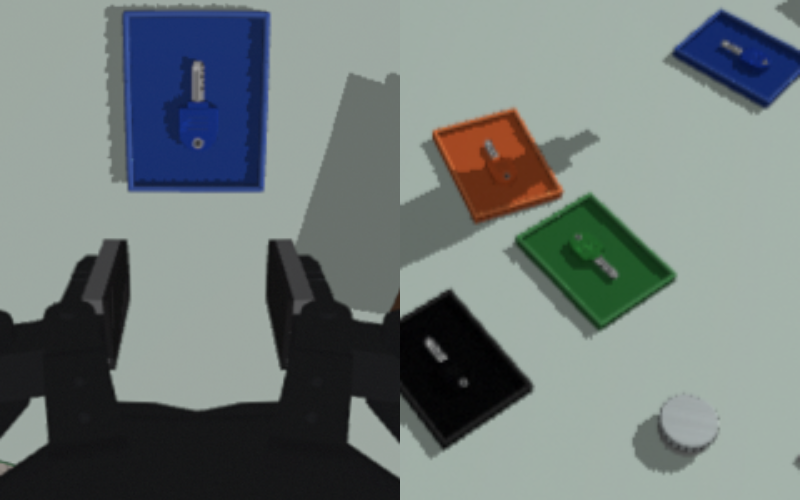

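All four keys lie in the middle of their own trays, lengthwise. In the scene crop the mid-points of key and tray compare as follows:
- **Green:** key (594,256), tray (595,259).
- **Black:** key (449,366), tray (448,368).
- **Orange:** key (498,162), tray (496,162).
- **Blue:** in the wrist crop, key (198,106), tray (197,100), which is within about 5 mm.

The arm is clear, so I hand the job in.

```bash
python3 -c "
from station import *
print(sign_off())"
```

```text
the job is handed in; nothing more can be done
None
```

I put all four covered keys in the trays of their own colours, flat, lengthwise and within about 5 mm of centre by the last pictures, and handed the job in at about 28 s; sign-off returned no verdict, and I did not re-measure the bare keys or the tray shifts.

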